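# Get a lower tote out of a leaning stack

## Robot

A 6-joint arm with a two-finger parallel gripper is mounted at the origin on a cart in front of the work surface, level with it; the furniture and walls round the work are solid. World frame = base frame: x ahead of the robot, y to its left, z up, the work surface at z = 0. Lengths are in mm, angles in rad, forces in N, time in s.
With the tool pointing down it reaches from about 275 to 1000 mm from the base axis. Payload 8.4 kg.
Tool frame: the origin (TCP) lies between the finger pads; the fingertips stand 17 mm ahead of it and the grasp point (between the pads) lies 2 mm behind it (r.tcp_to_tips is the distance from the TCP to the fingertips, in mm); z points along the fingers, y is the line along which they close (so a half turn about z gives the same grasp; the last joint's range is limited). The gripper opens to 85 mm and grips with 20 to 120 N. Pads are 22 mm wide; open, the fingers measure 114 mm over their backs; the gripper's body (76 mm by 85 mm) begins 54 mm behind the grasp point. The pads swing forward as they close: fully open they stand 13 mm farther back than shut.
Start: joints at [1.248, 0.353, 1.633, -0, 1.155, -0.002], TCP at [197.077, 593.118, 248.281] pointing down, gripper open.
Joint ranges: [-2.63, 2.63], [-0.92, 2.1], [0.06, 2.66], [-1.3, 4.44], [0, 2.69], [-3.02, 3.02]. Speed limits (rad/s): [2.22, 2.22, 2.79, 3.14, 3.14, 3.14].

## Interface

Orientations are given as [roll, pitch, yaw] about the fixed x, y, z axes, in that order (R = Rz(yaw) Ry(pitch) Rx(roll)).
In Python, from rig import r gives the robot as it stands. The module is installed in compiled form; this text tells all that it offers.
- The arm moves only by the tool apply_moves, never from a script. Its argument "series" is text: rows parted by semicolons, each of 7 numbers parted by spaces: the shift along the tool's x, y, z in cm, then the turn, a rotation vector about the tool's x, y, z in rad, then the gripper's target within -1 to 1 (shut at 1, half-way at 0, fully open at -1). In form: tx ty tz rx ry rz fingers; .... A call has exactly 10 rows; each row shifts and turns the commanded pose from where the row before left it, along the tool's axes as they then stand; what a row does not reach is not made up. A row lasts 1/12 s, in which the tool goes at most 41.7 mm and 7.16 degrees, less where a joint would pass 70% of its speed; a pose out of reach is approached as far as the arm can. A call with a gripper value outside its range is refused whole. The fingers move at their own pace and stop on an object; "squeeze" is the grip in N (left out, the last holds). Time passes only in rows, so rows that do not move let the fingers close, or fill a call up. It gives the time, the measured TCP pose, the force and the opening at its end, in the units of the state.
- r.sense(): the state, without advancing time (a new reading comes with each control period).
- r.grab_frame(name): name is "scene" or "top" or "wrist"; returns the picture (400x640x3 uint8, blue, green, red); there is no depth.
- r.camera_info(name): a dict with "K" (3x3 intrinsics, pixels), "extrinsics" (4x4, takes a point from camera to world coordinates). Camera axes: x right, y down, z forward; pixel columns grow to the right and rows downward; lengths in mm; the calibration is good to about 2 mm. A picture is of the moment at which its call begins: read the wrist's pose just before it. camera_info takes no time and is no camera call; for the wrist camera it gives the pose at the moment of the call.
- r.sign_off(): hands the job in, once; it reports no verdict.
The state is a dict: "clock": time; "qpos": joint angles; "qvel": joint speeds; "joint_efforts": joint torques, N m; "eef_pos": TCP position; "tcp_rot": TCP orientation; "contact_force": force on the tool from outside, world axes, zero at the start; "wrist_torque": the same for the moment, N m; "opening": opening from 0.0 (shut) to 1.0 (fully open).
Only numpy, scipy, OpenCV 4.12 (cv2) and the standard library are available. Lean on these libraries where they do the work, as an engineer would, in place of code of your own. Each camera call takes 0.05 s, during which the arm holds its last target. There are 200 camera calls.

## Task

I need the yellow tote from the middle of the leaning stack: set the red tote that is on top of it aside on the bench, the right way up, then put the yellow tote in the plywood tray, standing flat on the tray's floor. Then gently put the red tote back on the stack, its foot fully nested in the mouth of the blue tote, which stays where it is in the sloping stand. Keep the totes from tipping over, and leave the bottle, the tape measure and the red tin alone.

Things in the scene. Friction and masses are not known exactly. Their poses are not given: they have to be found in the camera images.
- red_tote_centre (a point): Red open plastic stacking tote with brass nuts, at the start the top one of three. Point at its centre, 23 mm above its underside; x across its width (up the slope at the start), y along its length, z out of its open top. All three totes: 120 mm long (y), 60 wide (x), 46 high, plain walls 3 mm thick, about 0.35 kg. The lowest 6 mm are a foot inset 5 mm all round, lower edge rounded.
- yellow_tote_centre (a point): Yellow tote with steel bolts, like the red one; at the start the middle one; the wanted tote. Point at its centre, 23 mm above its underside; x across its width (up the slope at the start), y along its length, z out of its open top. 
- blue_tote_centre (a point): Blue tote with grey plugs, like the red one; the bottom one, loose on the stand's seat. Point at its centre, 23 mm above its underside; x across its width (up the slope at the start), y along its length, z out of its open top. A tote's foot drops 6 mm into the mouth of the tote below with 2 mm play each side: nested centres lie 40 mm apart along z (foot caught on the rim: about 46 mm).
- stand_seat (a point): Middle of the seat (46 mm above the bench, 76 x 130 mm) of a fixed grey steel stand, base 130 x 134 mm. The seat rises along its x, away from the robot (its yaw varies), at 24 degrees, so the stack leans 24 degrees towards the robot. A stop plate at the low edge, 38 mm high square to the seat, holds the blue tote and ends below the yellow. This point's z is vertical.
- tray: Shallow open plywood tray fixed to the bench, 160 (x) by 220 (y) mm, 26 high, walls and floor 6 mm thick; origin at the centre of its underside. It is on the other side, left or right, from the stand; the bench between them is free for setting a tote aside.
- glue_bottle_centre (a point): Bystander: white glue bottle with orange cap standing at the back, 52 mm across, 150 mm high; point half-way up.
- tape_measure_centre (a point): Bystander: yellow and black tape measure lying at the back, 62 x 94 x 38 mm; point half-way up.
- red_tin_centre (a point): Bystander: red tin at the back, 74 x 134 x 60 mm; point half-way up.
There are look-alikes about, which are no part of the job. What is shaped like the part that bears red_tote_centre but pink is not meant. Leave any green look-alike of the part that bears yellow_tote_centre alone.

How it is judged:
By the outcome, as a careful person would: the job done as asked, in the order asked, and still so for the second after the job is handed in, with the robot touching nothing.
It also fails if it takes over 64 s, if anything falls off the work surface, if the arm or the gripper's body presses on something with over 40 N, if the wrist force passes 120 N, or if a joint passes its speed limit or range.

## Working session

There is one attempt and no reset: what is moved stays moved. The work goes in short steps, Python scripts to look and compute and a tool call to move; the robot and the scene stay as the last step left them, time stands still between calls to the robot, and variables do not carry over. Pictures are saved under pics/ and viewed, on a budget of 10 in all, crops included, one or two more only if the job needs it, and the job is handed in when it is done.

Besides the shell and the picture viewer there is one more tool, called after "Call:" as name(argument=value, ...) on one line, values as JSON. apply_moves: Moves the arm, as the interface text tells. Its arguments: {"type":"object","properties":{"series":{"type":"string"},"squeeze":{"type":"number"}},"required":["series"]}

```bash
mkdir -p pics; python3 - <<'E'
from rig import r
import cv2,numpy as np
np.set_printoptions(precision=4,suppress=True)
a=r.grab_frame("scene");b=r.grab_frame("top")
cv2.imwrite("pics/scene.png",a);cv2.imwrite("pics/top.png",b)
for n in("scene","top","wrist"):
    c=r.camera_info(n);print(n,np.array(c["K"]),np.array(c["extrinsics"]))
print(r.sense(), r.tcp_to_tips)
E
```

```text
scene [[439.4569   0.     319.5209]
 [  0.     439.4569 196.7592]
 [  0.       0.       1.    ]] [[   0.7038   -0.3349    0.6265 -251.3265]
 [  -0.7104   -0.3261    0.6237 -860.9732]
 [  -0.0046   -0.884    -0.4675  738.5094]
 [   0.        0.        0.        1.    ]]
top [[367.2323   0.     320.2518]
 [  0.     367.2323 198.3776]
 [  0.       0.       1.    ]] [[   0.0219   -0.99      0.1396  444.1605]
 [  -0.9997   -0.0234   -0.009   -24.1143]
 [   0.0121   -0.1394   -0.9902 1061.6921]
 [   0.        0.        0.        1.    ]]
wrist [[354.2479   0.     317.4775]
 [  0.     354.2479 201.1828]
 [  0.       0.       1.    ]] [[  0.3146   0.9138   0.257  131.1368]
 [  0.9492  -0.3024  -0.0867 614.6925]
 [ -0.0015   0.2713  -0.9625 373.3746]
 [  0.       0.       0.       1.    ]]
{'clock': 0.1, 'qpos': array([ 1.2476,  0.3536,  1.6341, -0.    ,  1.1552, -0.0024]), 'qvel': array([-0.0006, -0.0001, -0.0021, -0.0009,  0.0015, -0.0002]), 'joint_efforts': array([  0.001 , -60.6358, -34.2816,   0.    ,   0.0041,  -0.    ]), 'eef_pos': array([196.9725, 592.718 , 247.6159]), 'tcp_rot': array([-3.1403, -0.    ,  2.8208]), 'contact_force': array([-0.061 , -0.0366,  0.6136]), 'wrist_torque': array([ 0.0103, -0.0488, -0.0199]), 'opening': 0.9985513361210574} 17.0
```

View pics/scene.png

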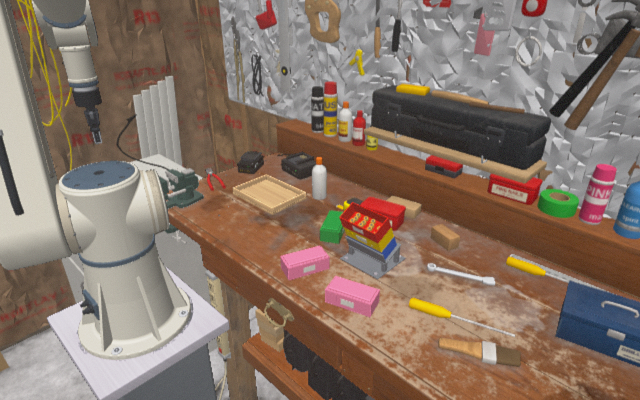

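View pics/top.png

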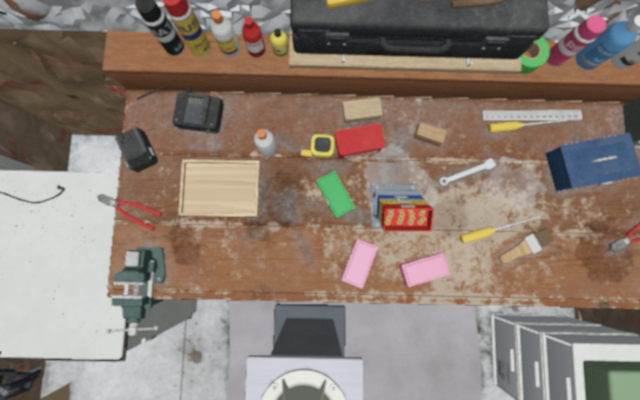

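The top view shows the stack at about (405,212) with its long side along the image columns, and the tray at (220,188). The green look-alike is at (335,195) and the two pinks are at (360,263) and (426,270). The bench around (285,225) is free.

```bash
cat > h.py <<'E'
from rig import r
import cv2,numpy as np
from scipy.spatial.transform import Rotation as R
np.set_printoptions(precision=3,suppress=True)
def cam(n):
    c=r.camera_info(n);return np.array(c["K"]),np.array(c["extrinsics"])
def ray(n,p,C=None):
    K,E=C or cam(n);d=E[:3,:3]@np.linalg.inv(K)@np.array([p[0],p[1],1.]);return E[:3,3],d/np.linalg.norm(d)
def onz(n,p,z,C=None):
    o,d=ray(n,p,C);return o+d*(z-o[2])/d[2]
def proj(n,P,C=None):
    K,E=C or cam(n);q=np.linalg.inv(E)@np.r_[P,1];u=K@q[:3];return u[:2]/u[2]
def tri(obs):
    A=np.zeros((3,3));b=np.zeros(3)
    for o,d in obs:
        M=np.eye(3)-np.outer(d,d);A+=M;b+=M@o
    return np.linalg.solve(A,b)
def toolR(yaw,tilt):
    """tote frame: yaw, leaning by tilt toward its -x; tool z=-tote z, tool y=along +-tote x; tool x=tote y"""
    Rt=R.from_euler('z',yaw)*R.from_euler('y',-tilt)
    T=Rt.as_matrix();return T
def grip(T,s=1):
    x=s*T[:,1];z=-T[:,2];return np.c_[x,np.cross(z,x),z]
def delta(pos,Rm,frm=None):
    """straight shift in present tool axes (cm) and rotvec (rad)"""
    if frm is None:
        s=r.sense();p,Q=s['eef_pos'],R.from_euler('xyz',s['tcp_rot']).as_matrix()
    else:p,Q=frm
    t=Q.T@(np.asarray(pos)-p)/10;w=R.from_matrix(Q.T@Rm).as_rotvec()
    n=max(np.linalg.norm(t)/4.17,np.linalg.norm(w)/np.radians(7.16))
    print("shift",t,"rot",w,"rows>=",round(n,2))
    return t,w
def path(pos,Rm,n,frm=None,g=-1):
    """n equal rows: straight line, steady turn"""
    if frm is None:
        s=r.sense();p,Q=s['eef_pos'],R.from_euler('xyz',s['tcp_rot']).as_matrix()
    else:p,Q=frm
    w=R.from_matrix(Q.T@Rm).as_rotvec()/n;d=(np.asarray(pos)-p)/n/10
    delta(pos,Rm,(p,Q));out=[]
    for i in range(n):
        out.append(' '.join('%.3f'%v for v in Q.T@d)+' '+' '.join('%.4f'%v for v in w)+' %g'%g);Q=Q@R.from_rotvec(w).as_matrix()
    for i in range(0,n,10):print('; '.join(out[i:i+10]))
E
python3 - <<'E'
from h import *
t=r.grab_frame("top");s=r.grab_frame("scene")
print("stack",onz("top",(407,213),150),onz("scene",(366,222),150))
for p in[(180,160),(259,160),(257,216),(180,216)]:print("tray",onz("top",p,26))
for p in[(319,180),(335,172),(353,206),(338,215),(345,283),(377,243)]:print("look",onz("top",p,40))
T=toolR(0,0.42)
st=onz("top",(407,213),150)
for s in(1,-1):
    G=grip(T,s); path(st-G[:,2]*150,G,20)
c=np.hstack([cv2.resize(t[165:265,300:440],(560,400),interpolation=2),])
d=cv2.resize(s[185:285,300:410] if hasattr(s,'shape') else r.grab_frame("scene")[185:285,300:410],(440,400),interpolation=2)
cv2.imwrite("pics/crop.png",cv2.resize(np.hstack([c,d]),(800,320)))
E
```

```text
stack [ 540.928 -250.041  150.   ] [ 522.117 -259.89   150.   ]
tray [692.149 372.4    26.   ]
tray [697.806 145.629  26.   ]
tray [535.753 143.952  26.   ]
tray [530.768 360.295  26.   ]
look [640.647 -28.667  40.   ]
look [664.849 -73.576  40.   ]
look [ 568.816 -125.661   40.   ]
look [542.517 -83.959  40.   ]
look [ 357.121 -105.853   40.   ]
look [ 467.252 -193.121   40.   ]
shift [-53.413 -71.077  -3.851] rot [-0.364 -0.262  1.231] rows>= 21.34
-2.671 -3.554 -0.193 -0.0182 -0.0131 0.0615 -1; -2.887 -3.379 -0.219 -0.0182 -0.0131 0.0615 -1; -3.092 -3.191 -0.240 -0.0182 -0.0131 0.0615 -1; -3.285 -2.990 -0.255 -0.0182 -0.0131 0.0615 -1; -3.466 -2.778 -0.263 -0.0182 -0.0131 0.0615 -1; -3.634 -2.554 -0.265 -0.0182 -0.0131 0.0615 -1; -3.787 -2.321 -0.261 -0.0182 -0.0131 0.0615 -1; -3.926 -2.079 -0.250 -0.0182 -0.0131 0.0615 -1; -4.050 -1.829 -0.234 -0.0182 -0.0131 0.0615 -1; -4.157 -1.572 -0.211 -0.0182 -0.0131 0.0615 -1
-4.248 -1.310 -0.182 -0.0182 -0.0131 0.0615 -1; -4.323 -1.043 -0.148 -0.0182 -0.0131 0.0615 -1; -4.381 -0.773 -0.107 -0.0182 -0.0131 0.0615 -1; -4.421 -0.501 -0.061 -
[... 601 characters left out ...]
0.0930 -1; -0.788 -4.371 0.271 0.0143 -0.0199 -0.0930 -1; -0.373 -4.421 0.345 0.0143 -0.0199 -0.0930 -1; 0.046 -4.430 0.412 0.0143 -0.0199 -0.0930 -1; 0.466 -4.400 0.470 0.0143 -0.0199 -0.0930 -1; 0.882 -4.330 0.519 0.0143 -0.0199 -0.0930 -1
1.291 -4.222 0.558 0.0143 -0.0199 -0.0930 -1; 1.688 -4.075 0.588 0.0143 -0.0199 -0.0930 -1; 2.071 -3.891 0.607 0.0143 -0.0199 -0.0930 -1; 2.435 -3.673 0.616 0.0143 -0.0199 -0.0930 -1; 2.777 -3.422 0.615 0.0143 -0.0199 -0.0930 -1; 3.095 -3.140 0.604 0.0143 -0.0199 -0.0930 -1; 3.384 -2.830 0.582 0.0143 -0.0199 -0.0930 -1; 3.643 -2.495 0.550 0.0143 -0.0199 -0.0930 -1; 3.869 -2.138 0.509 0.0143 -0.0199 -0.0930 -1; 4.060 -1.762 0.458 0.0143 -0.0199 -0.0930 -1
```

```bash
cat >> h.py <<'E'
def screw(pos,Rm,n,frm=None):
    """one row that, repeated n times, ends at the pose"""
    if frm is None:
        s=r.sense();p,Q=s['eef_pos'],R.from_euler('xyz',s['tcp_rot']).as_matrix()
    else:p,Q=frm
    w=R.from_matrix(Q.T@Rm).as_rotvec()/n
    S=sum(R.from_rotvec(w*i).as_matrix() for i in range(n))
    v=np.linalg.solve(S,Q.T@(np.asarray(pos)-p))/10
    print(n,"x",v,w.round(4),"mm/row %.1f deg/row %.1f"%(10*np.linalg.norm(v),np.degrees(np.linalg.norm(w))))
    return v,w
E
python3 - <<'E'
from h import *
T=toolR(0,0.42);G=grip(T,1)
v,w=screw(np.array([540,-250,150])-G[:,2]*140,G,29)
s=r.sense();p=s['eef_pos'];Q=R.from_euler('xyz',s['tcp_rot']).as_matrix()
for i in range(29):
    p=p+Q@v*10;Q=Q@R.from_rotvec(w).as_matrix()
    if i%4==0:print(p)
K,E=cam("wrist");q=R.from_euler('xyz',s['tcp_rot']).as_matrix();print(q.T@(E[:3,3]-s['eef_pos']),q.T@E[:3,:3])
E
```

```text
29 x [-3.114 -1.023 -0.172] [-0.013 -0.009  0.042] mm/row 32.8 deg/row 2.6
[223.344 573.405 249.674]
[319.423 484.527 257.785]
[398.65  380.421 266.804]
[458.681 264.146 275.325]
[497.801 139.158 281.96 ]
[514.973   9.198 285.381]
[ 509.876 -121.834  284.364]
[ 482.914 -250.     277.832]
[  69.38    -0.072 -125.73 ] [[ 0.001 -0.963 -0.271]
 [ 1.     0.001 -0.   ]
 [ 0.    -0.271  0.963]]
```

Call:
apply_moves(series="-3.11 -1.02 -0.17 -0.01255 -0.00903 0.04245 -1; -3.11 -1.02 -0.17 -0.01255 -0.00903 0.04245 -1; -3.11 -1.02 -0.17 -0.01255 -0.00903 0.04245 -1; -3.11 -1.02 -0.17 -0.01255 -0.00903 0.04245 -1; -3.11 -1.02 -0.17 -0.01255 -0.00903 0.04245 -1; -3.11 -1.02 -0.17 -0.01255 -0.00903 0.04245 -1; -3.11 -1.02 -0.17 -0.01255 -0.00903 0.04245 -1; -3.11 -1.02 -0.17 -0.01255 -0.00903 0.04245 -1; -3.11 -1.02 -0.17 -0.01255 -0.00903 0.04245 -1; -3.11 -1.02 -0.17 -0.01255 -0.00903 0.04245 -1")

```text
clock: 1.08
eef_pos: [416.2, 351.7, 269.3]
tcp_rot: [3.0, 0.061, 2.389]
contact_force: [0.3, -0.5, 0.3]
opening: 1.001
```

Call:
apply_moves(series="-3.11 -1.02 -0.17 -0.01255 -0.00903 0.04245 -1; -3.11 -1.02 -0.17 -0.01255 -0.00903 0.04245 -1; -3.11 -1.02 -0.17 -0.01255 -0.00903 0.04245 -1; -3.11 -1.02 -0.17 -0.01255 -0.00903 0.04245 -1; -3.11 -1.02 -0.17 -0.01255 -0.00903 0.04245 -1; -3.11 -1.02 -0.17 -0.01255 -0.00903 0.04245 -1; -3.11 -1.02 -0.17 -0.01255 -0.00903 0.04245 -1; -3.11 -1.02 -0.17 -0.01255 -0.00903 0.04245 -1; -3.11 -1.02 -0.17 -0.01255 -0.00903 0.04245 -1; -3.11 -1.02 -0.17 -0.01255 -0.00903 0.04245 -1")

```text
clock: 1.92
eef_pos: [512.8, 41.4, 285.0]
tcp_rot: [2.846, 0.058, 1.955]
contact_force: [-0.3, 0.9, -0.2]
opening: 1.001
```

Call:
apply_moves(series="-3.11 -1.02 -0.17 -0.01255 -0.00903 0.04245 -1; -3.11 -1.02 -0.17 -0.01255 -0.00903 0.04245 -1; -3.11 -1.02 -0.17 -0.01255 -0.00903 0.04245 -1; -3.11 -1.02 -0.17 -0.01255 -0.00903 0.04245 -1; -3.11 -1.02 -0.17 -0.01255 -0.00903 0.04245 -1; -3.11 -1.02 -0.17 -0.01255 -0.00903 0.04245 -1; -3.11 -1.02 -0.17 -0.01255 -0.00903 0.04245 -1; -3.11 -1.02 -0.17 -0.01255 -0.00903 0.04245 -1; -3.11 -1.02 -0.17 -0.01255 -0.00903 0.04245 -1; 0 0 0 0 0 0 -1")

```text
clock: 2.75
eef_pos: [481.5, -252.8, 277.1]
tcp_rot: [2.721, 0.0, 1.564]
contact_force: [0.7, 0.3, 0.4]
opening: 0.999
```

```bash
python3 - <<'E'
from h import *
s=r.sense();print(s['clock'],s['eef_pos'],s['tcp_rot'],s['qpos'],s['qvel'])
C=cam("wrist");im=r.grab_frame("wrist");np.savez("w1.npz",im=im,K=C[0],E=C[1]);cv2.imwrite("pics/w1.png",im)
E
```

```text
2.75 [ 481.546 -252.82   277.084] [2.721 0.    1.564] [-0.629  0.041  2.027  0.354  0.757 -0.843] [ 0.074 -0.016  0.012 -0.023  0.027  0.083]
```

View pics/w1.png

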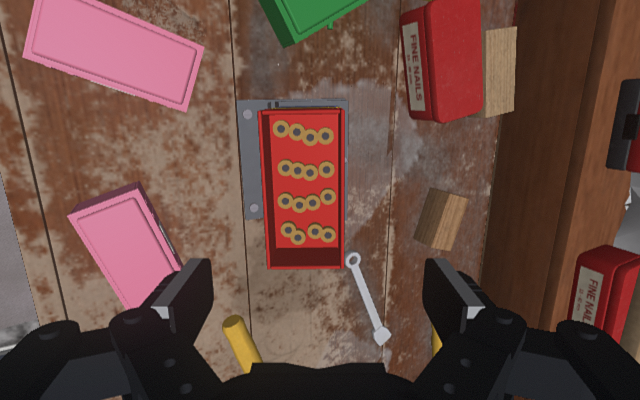

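The wrist view looks squarely down on the red tote. Its rim corners are at about (260,109), (343,109), (345,267) and (268,268). I'll refine them and solve for the pose.

```bash
cat >> h.py <<'E'
def corners(mask):
    """4 outer corners from lines fitted to a blob's convex hull; order: TL,TR,BR,BL"""
    cs,_=cv2.findContours(mask,0,1);c=max(cs,key=cv2.contourArea);h=cv2.convexHull(c)
    e=0.005*cv2.arcLength(h,True);a=h
    while len(a)>4:
        a=cv2.approxPolyDP(h,e,True);e*=1.15
    a=a[:,0].astype(float);full=c[:,0].astype(float);L=[]
    for i in range(4):
        p,q=a[i],a[(i+1)%4];d=(q-p)/np.linalg.norm(q-p);n=np.array([-d[1],d[0]])
        t=(full-p)@d/np.linalg.norm(q-p);k=(abs((full-p)@n)<3)&(t>.1)&(t<.9)
        vx,vy,x,y=cv2.fitLine(full[k].astype(np.float32),cv2.DIST_HUBER,0,.01,.01).ravel();L.append(np.cross([x,y,1],[x+vx,y+vy,1]))
    P=[];
    for i in range(4):
        m=np.cross(L[i-1],L[i]);P.append(m[:2]/m[2])
    P=np.array(P);s=P.sum(1);d=P[:,0]-P[:,1]
    return P[[s.argmin(),d.argmax(),s.argmax(),d.argmin()]]
def pnp(px,obj,C):
    """pose in world of object points"""
    ok,rv,tv=cv2.solvePnP(np.array(obj,float),np.array(px,float),C[0],None,flags=cv2.SOLVEPNP_ITERATIVE)
    M=np.eye(4);M[:3,:3]=cv2.Rodrigues(rv)[0];M[:3,3]=tv.ravel();
    e=cv2.projectPoints(np.array(obj,float),rv,tv,C[0],None)[0][:,0]-px
    return C[1]@M,np.sqrt((e**2).mean())
# rim corners in tote frame (centre origin) in image order TL,TR,BR,BL of the wrist view (image up=+y, right=+x)
RIM=[(-30,60,23),(30,60,23),(30,-60,23),(-30,-60,23)]
def hue(im,lo,hi,smin=110,vmin=60):
    h=cv2.cvtColor(im,cv2.COLOR_BGR2HSV);H=h[...,0].astype(int)
    m=((H>=lo)&(H<=hi)) if lo<=hi else ((H>=lo)|(H<=hi))
    return (m&(h[...,1]>=smin)&(h[...,2]>=vmin)).astype(np.uint8)*255
E
python3 - <<'E'
from h import *
d=np.load("w1.npz");im=d['im'];C=(d['K'],d['E'])
m=hue(im,172,8,150,40);m[:90]=0;m[290:]=0;m[:,:240]=0;m[:,360:]=0
p=corners(m);print(p)
M,e=pnp(p,RIM,C);print(M,e)
T=M[:3,:3];print("tilt",np.degrees(np.arccos(T[2,2])),"yaw",np.degrees(np.arctan2(-T[1,2],-T[0,2])),np.degrees(np.arctan2(T[1,1],T[0,1]))-90)
# constrained: tilt 24 and top of stack height: seat46+ (nested 103)*cos etc.
yaw=np.radians(np.degrees(np.arctan2(T[1,1],T[0,1]))-90)
from scipy.optimize import least_squares
def f(x):
    TT=toolR(x[3],np.radians(24));return np.concatenate([proj("",x[:3]+TT@np.array(q),C)-u for q,u in zip(RIM,p)])
s=least_squares(f,np.r_[M[:3,3],yaw]);print("24deg fit",s.x[:3],np.degrees(s.x[3]),np.sqrt((s.fun**2).mean()),"z expected",46+103*np.cos(.419))
# check in the top and scene cams
for n in("top","scene"):print(n,[proj(n,s.x[:3]+toolR(s.x[3],.419)@np.array(q)).round(1) for q in RIM])
E
```

```text
[[257.61  109.   ]
 [343.    109.   ]
 [343.    268.   ]
 [267.143 268.   ]]
[[   0.896    0.003   -0.444  533.499]
 [   0.013    0.999    0.032 -250.18 ]
 [   0.444   -0.035    0.896  134.985]
 [   0.       0.       0.       1.   ]] 0.4659587767339806
tilt 26.426727896653418 yaw -4.152333231903768 -0.14547745644864563
24deg fit [ 532.19  -249.427  136.087] 0.5337356048614684 0.7045588790469 z expected 140.09011314775648
top [array([382.6, 231. ]), array([384.2, 208.1]), array([433. , 208.8]), array([430.5, 231.7])]
scene [array([338.8, 217.9]), array([352.5, 202.6]), array([388.7, 218.3]), array([374.8, 235. ])]
```

View pics/crop.png

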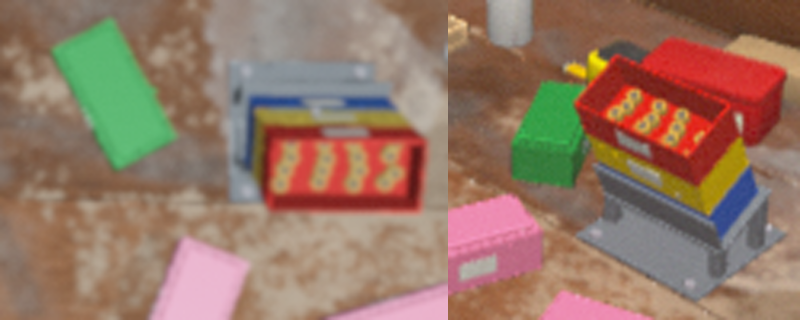

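```bash
python3 - <<'E'
from h import *
im=np.load("w1.npz")['im']
a=cv2.resize(im[95:285,235:365],(520,600),interpolation=cv2.INTER_NEAREST)
cv2.imwrite("pics/w1z.png",a[:, :])
for y in(125,150,188,220,250):print(y,[tuple(v) for v in im[y,253:273:1,:].tolist()][::2]);print('  R',[tuple(v) for v in im[y,334:350].tolist()])
E
```

```text
125 [(110, 104, 103), (111, 104, 104), (112, 105, 100), (41, 45, 173), (42, 46, 166), (28, 31, 84), (23, 29, 85), (27, 28, 85), (33, 36, 117), (48, 50, 189)]
  R [(53, 57, 192), (54, 57, 192), (54, 58, 195), (56, 59, 198), (30, 33, 104), (22, 24, 62), (23, 25, 71), (39, 41, 152), (45, 48, 179), (43, 47, 186), (46, 47, 148), (114, 106, 102), (113, 107, 102), (109, 103, 103), (83, 85, 93), (111, 115, 125)]
150 [(109, 103, 103), (110, 105, 104), (111, 104, 103), (86, 82, 88), (47, 50, 188), (36, 39, 132), (26, 30, 86), (29, 30, 89), (28, 30, 83), (49, 53, 190)]
  R [(54, 58, 191), (54, 57, 192), (53, 57, 195), (54, 58, 196), (30, 33, 105), (22, 25, 64), (20, 25, 74), (40, 43, 156), (44, 48, 181), (45, 50, 186), (57, 57, 130), (117, 109, 104), (117, 110, 106), (125, 120, 119), (96, 102, 116), (98, 103, 118)]
188 [(106, 99, 99), (106, 100, 101), (105, 100, 100), (108, 101, 101), (108, 103, 102), (42, 47, 180), (40, 44, 158), (26, 28, 85), (27, 30, 88), (25, 30, 83)]
  R [(52, 55, 193), (50, 54, 190), (52, 55, 193), (51, 55, 193), (28, 32, 103), (20, 23, 63), (20, 25, 76), (39, 43, 154), (
[... 225 characters left out ...]
, 47, 181), (39, 44, 152), (24, 27, 84), (26, 30, 87)]
  R [(48, 52, 187), (48, 52, 186), (50, 54, 190), (49, 52, 190), (29, 32, 102), (19, 22, 62), (20, 26, 77), (38, 42, 156), (43, 48, 186), (43, 46, 178), (65, 66, 98), (118, 119, 119), (112, 114, 121), (108, 116, 134), (110, 122, 142), (112, 122, 140)]
250 [(88, 103, 122), (92, 107, 127), (88, 105, 124), (89, 104, 123), (85, 100, 120), (80, 96, 115), (90, 105, 122), (44, 47, 183), (34, 37, 122), (26, 29, 84)]
  R [(26, 30, 81), (24, 27, 81), (26, 29, 81), (26, 30, 82), (25, 28, 76), (21, 26, 65), (23, 27, 83), (40, 44, 159), (46, 50, 188), (46, 49, 185), (67, 73, 96), (87, 95, 103), (83, 90, 104), (83, 87, 99), (79, 81, 88), (79, 81, 88)]
```

View pics/w1z.png

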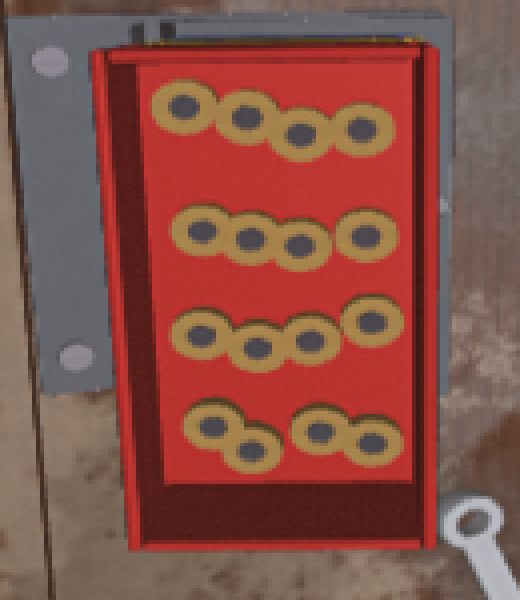

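The crop shows the outer rim edges at about columns 258.3 (top) and 267.3 (bottom) on the left, column 344 on the right, and rows 110 and 269. I'll refit with half-pixel edges and the tilt fixed at 24°.

```bash
cat >> h.py <<'E'
from scipy.optimize import least_squares
def fit24(p,C,x0,tilt=24,pts=RIM):
    def f(x):
        TT=toolR(x[3],np.radians(tilt));return np.concatenate([proj("",x[:3]+TT@np.array(q),C)-u for q,u in zip(pts,p)])
    s=least_squares(f,x0);return s.x,np.sqrt((s.fun**2).mean())
E
python3 - <<'E'
from h import *
d=np.load("w1.npz");C=(d['K'],d['E'])
p=np.array([[257.3,109.3],[343.7,109.2],[343.7,268.4],[266.6,268.5]])
for t in(22,24,26):
    x,e=fit24(p,C,np.r_[532,-250,137,0],t);print(t,x[:3],np.degrees(x[3]),e)
x,e=fit24(p,C,np.r_[532,-250,137,0])
T=toolR(x[3],np.radians(24));G=grip(T)
# TCP target: 60 mm above rim first, then 20 mm below the rim
a=x[:3]+T[:,2]*(23+45);b=x[:3]+T[:,2]*(23-19)
print("above",a,"grasp",b)
delta(a,G);screw(a,G,9)
E
```

```text
22 [ 531.27  -249.474  136.794] 0.4265400051981667 0.70090909275644
24 [ 531.875 -249.443  137.153] 0.5234955817311777 0.5038213468990396
26 [ 532.453 -249.397  137.579] 0.6204462911927494 0.4215304997022677
above [ 504.219 -249.696  199.274] grasp [ 530.249 -249.458  140.807]
shift [ 0.127 -1.126  8.015] rot [ 0.001  0.005 -0.013] rows>= 1.94
9 x [ 0.013 -0.125  0.891] [ 0.     0.001 -0.002] mm/row 9.0 deg/row 0.1
```

Call:
apply_moves(series="0.02 -0.28 2 0 0.0015 -0.003 -1; 0.02 -0.28 2 0 0.0015 -0.003 -1; 0.02 -0.28 2 0 0.0015 -0.003 -1; 0.06 -0.28 2 0 0.001 -0.004 -1; 0 0 1.3 0 0 0 -1; 0 0 1.3 0 0 0 -1; 0 0 1.3 0 0 0 -1; 0 0 1.3 0 0 0 -1; 0 0 1.2 0 0 0 -1; 0 0 0 0 0 0 -1")

```text
clock: 3.63
eef_pos: [531.4, -245.3, 139.4]
tcp_rot: [2.724, -0.002, 1.586]
contact_force: [-0.1, 0.2, -0.4]
opening: 0.997
```

```bash
python3 - <<'E'
from h import *
s=r.sense();print(s['eef_pos'],s['tcp_rot'],s['contact_force'],s['wrist_torque'])
T=toolR(np.radians(.52),np.radians(24));delta([530.2,-249.5,140.8],grip(T))
E
```

```text
[ 531.439 -245.285  139.405] [ 2.724 -0.002  1.586] [-0.125  0.231 -0.406] [0.033 0.214 0.064]
shift [-0.419 -0.062 -0.181] rot [-0.001 -0.004  0.005] rows>= 0.11
```

Call:
apply_moves(series="-0.2 -0.03 -0.09 0 -0.004 0.005 -1; -0.22 -0.03 -0.09 0 0 0 -1; 0 0 0 0 0 0 -1; 0 0 0 0 0 0 1; 0 0 0 0 0 0 1; 0 0 0 0 0 0 1; 0 0 0 0 0 0 1; 0 0 0 0 0 0 1; 0 0 0 0 0 0 1; 0 0 0 0 0 0 1", squeeze=40)

```text
clock: 4.47
eef_pos: [530.3, -251.2, 143.5]
tcp_rot: [2.721, 0.002, 1.578]
contact_force: [-3.8, 0.3, 6.2]
opening: 0.701
```

```bash
python3 - <<'E'
from h import *
s=r.sense();print(s['clock'],s['eef_pos'],s['tcp_rot'],s['contact_force'],s['wrist_torque'],s['opening'],s['qpos'])
C=cam("wrist");im=r.grab_frame("wrist");np.savez("w2.npz",im=im,K=C[0],E=C[1]);cv2.imwrite("pics/w2.png",im)
E
```

```text
4.4667 [ 530.252 -251.184  143.539] [2.721 0.002 1.578] [-3.798  0.33   6.184] [-0.029  0.381  0.043] 0.7008744908013685 [-0.568  0.301  2.072  0.518  0.463 -1.006]
```

View pics/w2.png

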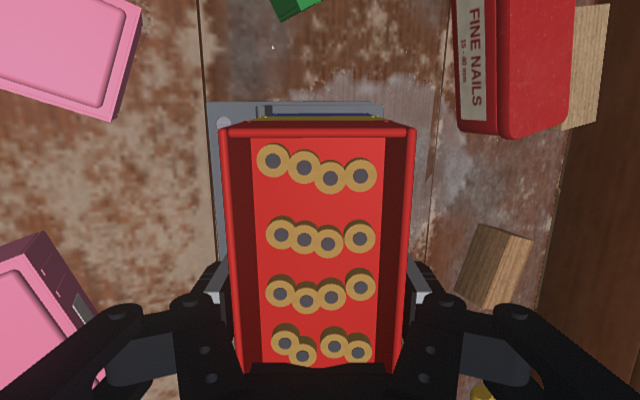

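The red tote is gripped (opening 59.6 mm), and its rim is seen squarely between the fingers. I'll lift it along the stack axis.

Call:
apply_moves(series="0 0 -0.2 0 0 0 1; 0 0 -0.3 0 0 0 1; 0 0 -0.4 0 0 0 1; 0 0 -0.6 0 0 0 1; 0 0 -0.8 0 0 0 1; 0 0 -1 0 0 0 1; 0 0 -1.5 0 0 0 1; 0 0 -2 0 0 0 1; 0 0 -1 0 0 0 1; 0 0 0 0 0 0 1")

```text
clock: 5.35
eef_pos: [498.6, -251.9, 216.8]
tcp_rot: [2.718, 0.004, 1.578]
contact_force: [0.7, -0.4, -4.5]
opening: 0.693
```

```bash
python3 - <<'E'
from h import *
s=r.sense();print(s['clock'],s['eef_pos'],s['tcp_rot'],s['contact_force'],s['wrist_torque'],s['opening'],s['qpos'],s['qvel'])
C=cam("wrist");im=r.grab_frame("wrist");np.savez("w3.npz",im=im,K=C[0],E=C[1])
sc=r.grab_frame("scene")
cv2.imwrite("pics/a3.png",np.hstack([im[:,140:480],cv2.resize(sc[170:290,280:420],(460,400))]))
# bench drop spots: free ground candidates
for n,p in(("a",(285,225)),("b",(300,235)),("c",(285,200)),("bottle",(264,152))):print(n,onz("top",p,0))
E
```

```text
5.35 [ 498.598 -251.876  216.773] [2.718 0.004 1.578] [ 0.749 -0.413 -4.49 ] [ 0.005  0.483 -0.018] 0.6933234408766125 [-0.607  0.145  2.067  0.417  0.617 -0.919] [ 0.009  0.046  0.013  0.025 -0.049 -0.021]
a [513.869  66.327   0.   ]
b [486.101  22.208   0.   ]
c [586.668  68.896   0.   ]
bottle [728.85  136.187   0.   ]
```

View pics/a3.png

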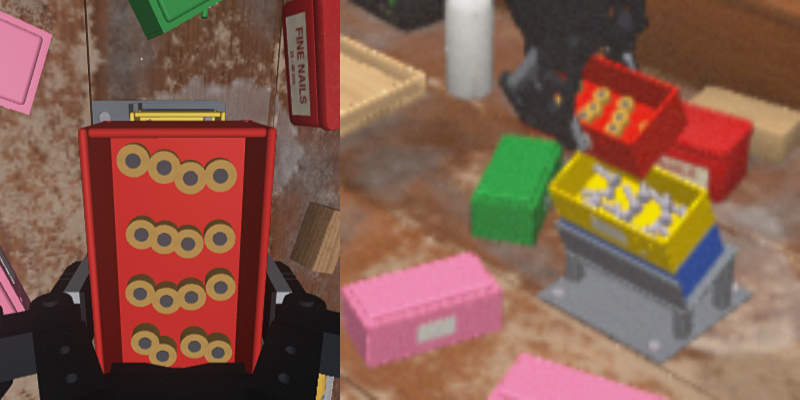

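The red tote is clear and held level in the grip. The yellow tote is still nested on blue. Next I'll carry red to about (500, 45) and level it.

```bash
python3 - <<'E'
from h import *
G=grip(toolR(0,0));print(G)
v,w=screw([500,45,200],G,11)
d=np.load("w3.npz")
s=r.sense()
E
```

```text
[[ 0.  1. -0.]
 [ 1.  0. -0.]
 [ 0.  0. -1.]]
11 x [ 2.694 -0.005  0.133] [0.038 0.    0.001] mm/row 27.0 deg/row 2.2
```

Call:
apply_moves(series="1.4 0 0.07 0.019 0 0 1; 2.69 0 0.13 0.0385 0 0.0005 1; 2.69 0 0.13 0.0385 0 0.0005 1; 2.69 0 0.13 0.0385 0 0.0005 1; 2.69 0 0.13 0.0385 0 0.0005 1; 2.69 0 0.13 0.0385 0 0.0005 1; 2.69 0 0.13 0.0385 0 0.0005 1; 2.69 0 0.13 0.0385 0 0.0005 1; 2.69 0 0.13 0.0385 0 0.0005 1; 2.69 0 0.13 0.0385 0 0.0005 1")

```text
clock: 6.28
eef_pos: [499.7, 6.8, 200.9]
tcp_rot: [3.09, 0.0, 1.574]
contact_force: [0.1, 0.3, -3.5]
opening: 0.695
```

Call:
apply_moves(series="2.69 0 0.13 0.0385 0 0.0005 1; 1.4 0 0.07 0.019 0 0 1; 0 0 2 0 0 0 1; 0 0 3 0 0 0 1; 0 0 3 0 0 0 1; 0 0 3 0 0 0 1; 0 0 2 0 0 0 1; 0 0 1 0 0 0 1; 0 0 0 0 0 0 1; 0 0 0 0 0 0 1")

```text
clock: 7.12
eef_pos: [499.6, 46.0, 59.5]
tcp_rot: [-3.138, 0.0, 1.574]
contact_force: [1.2, -0.0, -4.1]
opening: 0.694
```

```bash
python3 - <<'E'
from h import *
s=r.sense();print(s['clock'],s['eef_pos'],s['tcp_rot'],s['contact_force'],s['opening'],s['qpos'])
delta([500,45,40],grip(toolR(0,0)))
E
```

```text
7.1167 [499.626  46.04   59.55 ] [-3.138  0.     1.574] [ 1.202 -0.011 -4.118] 0.6942922889514035 [0.089 0.438 2.031 0.    0.676 0.086]
shift [-0.104  0.045  1.955] rot [-0.004  0.     0.003] rows>= 0.47
```

Call:
apply_moves(series="0 0 0.8 -0.004 0 0 1; 0 0 0.8 0 0 0 1; 0 0 0.5 0 0 0 1; 0 0 0.3 0 0 0 1; 0 0 0.1 0 0 0 1; 0 0 0.1 0 0 0 1; 0 0 0.1 0 0 0 1; 0 0 0 0 0 0 1; 0 0 0 0 0 0 1; 0 0 0 0 0 0 1")

```text
clock: 7.95
eef_pos: [499.7, 45.9, 33.0]
tcp_rot: [3.14, 0.0, 1.573]
contact_force: [-1.1, 0.2, -3.6]
opening: 0.697
```

Call:
apply_moves(series="0 0 0.1 0 0 0 1; 0 0 0.05 0 0 0 1; 0 0 0.05 0 0 0 1; 0 0 0.05 0 0 0 1; 0 0 0.05 0 0 0 1; 0 0 0.05 0 0 0 1; 0 0 0 0 0 0 1; 0 0 0 0 0 0 1; 0 0 0 0 0 0 1; 0 0 0 0 0 0 1")

```text
clock: 8.78
eef_pos: [499.6, 45.9, 29.4]
tcp_rot: [3.14, 0.0, 1.574]
contact_force: [-0.0, 0.5, -4.9]
opening: 0.698
```

Call:
apply_moves(series="0 0 0.05 0 0 0 1; 0 0 0.05 0 0 0 1; 0 0 0.05 0 0 0 1; 0 0 0 0 0 0 1; 0 0 0 0 0 0 1; 0 0 0.05 0 0 0 1; 0 0 0.05 0 0 0 1; 0 0 0 0 0 0 1; 0 0 0 0 0 0 1; 0 0 0 0 0 0 1")

```text
clock: 9.62
eef_pos: [499.6, 46.0, 27.9]
tcp_rot: [3.14, 0.0, 1.573]
contact_force: [-5.0, 1.1, 17.0]
opening: 0.696
```

Call:
apply_moves(series="0 0 -0.08 0 0 0 1; 0 0 0 0 0 0 1; 0 0 0 0 0 0 1; 0 0 0 0 0 0 0.2; 0 0 0 0 0 0 -0.4; 0 0 0 0 0 0 -1; 0 0 0 0 0 0 -1; 0 0 0 0 0 0 -1; 0 0 0 0 0 0 -1; 0 0 0 0 0 0 -1")

```text
clock: 10.45
eef_pos: [499.6, 45.9, 27.6]
tcp_rot: [3.14, 0.0, 1.573]
contact_force: [-0.2, 0.8, 0.6]
opening: 0.999
```

```bash
python3 - <<'E'
from h import *
s=r.sense();print(s['clock'],s['eef_pos'],s['tcp_rot'],s['contact_force'],s['opening'])
# to look pose over yellow: yellow centre estimate = red centre -40 n
T=toolR(np.radians(.3),np.radians(24));y=np.array([531.9,-249.6,136.2])-40*T[:,2];print("yellow",y)
np.save("tilt.npy",T);G=grip(T)
a=y+T[:,2]*(23+100)+T[:,1]*-15
Gn=R.from_euler('xyz',s['tcp_rot']).as_matrix();p=s['eef_pos']+[0,0,150]
print(a);screw(a,G,14,(p,Gn))
E
```

```text
10.45 [499.615  45.862  27.566] [3.14  0.    1.573] [-0.191  0.759  0.577] 0.9991040448813101
yellow [ 548.169 -249.515   99.658]
[ 498.22  -264.777  212.024]
14 x [-2.219  0.03  -0.247] [-0.03  0.   -0.  ] mm/row 22.3 deg/row 1.7
```

Call:
apply_moves(series="0 0 -0.5 0 0 0 -1; 0 0 -1.5 0 0 0 -1; 0 0 -3 0 0 0 -1; 0 0 -4 0 0 0 -1; 0 0 -4 0 0 0 -1; 0 0 -2 0 0 0 -1; -2.22 0.03 -0.25 -0.03 0 0 -1; -2.22 0.03 -0.25 -0.03 0 0 -1; -2.22 0.03 -0.25 -0.03 0 0 -1; -2.22 0.03 -0.25 -0.03 0 0 -1")

```text
clock: 11.28
eef_pos: [500.3, -43.7, 188.5]
tcp_rot: [3.018, 0.001, 1.574]
contact_force: [0.3, 0.0, -0.2]
opening: 1.003
```

Call:
apply_moves(series="-2.22 0.03 -0.25 -0.03 0 0 -1; -2.22 0.03 -0.25 -0.03 0 0 -1; -2.22 0.03 -0.25 -0.03 0 0 -1; -2.22 0.03 -0.25 -0.03 0 0 -1; -2.22 0.03 -0.25 -0.03 0 0 -1; -2.22 0.03 -0.25 -0.03 0 0 -1; -2.22 0.03 -0.25 -0.03 0 0 -1; -2.22 0.03 -0.25 -0.03 0 0 -1; -2.22 0.03 -0.25 -0.03 0 0 -1; -2.22 0.03 -0.25 -0.03 0 0 -1")

```text
clock: 12.12
eef_pos: [497.3, -266.0, 213.2]
tcp_rot: [2.719, 0.001, 1.574]
contact_force: [0.4, 0.1, 0.4]
opening: 0.996
```

Call:
apply_moves(series="0 0 0 0 0 0 -1; 0 0 0 0 0 0 -1; 0 0 0 0 0 0 -1; 0 0 0 0 0 0 -1; 0 0 0 0 0 0 -1; 0 0 0 0 0 0 -1; 0 0 0 0 0 0 -1; 0 0 0 0 0 0 -1; 0 0 0 0 0 0 -1; 0 0 0 0 0 0 -1")

```text
clock: 12.95
eef_pos: [497.6, -264.7, 212.6]
tcp_rot: [2.721, 0.0, 1.574]
contact_force: [0.0, -0.2, -1.0]
opening: 1.001
```

```bash
python3 - <<'E'
from h import *
s=r.sense();print(s['clock'],s['eef_pos'],s['tcp_rot'],s['contact_force'],s['opening'])
C=cam("wrist");im=r.grab_frame("wrist");np.savez("w4.npz",im=im,K=C[0],E=C[1])
t=r.grab_frame("top")
m=hue(im,22,34,100,40);n,l,st,ce=cv2.connectedComponentsWithStats(m);print([(st[i],ce[i]) for i in range(1,n) if st[i,4]>500])
cv2.imwrite("pics/a4.png",np.hstack([im[:,100:520],cv2.resize(t[130:260,160:340],(380,400))]))
E
```

```text
12.95 [ 497.591 -264.744  212.596] [2.721 0.    1.574] [ 0.016 -0.23  -0.974] 1.000798686942657
[(array([  272,    90,    99,   181, 11396], dtype=int32), array([321.798, 177.845]))]
```

View pics/a4.png

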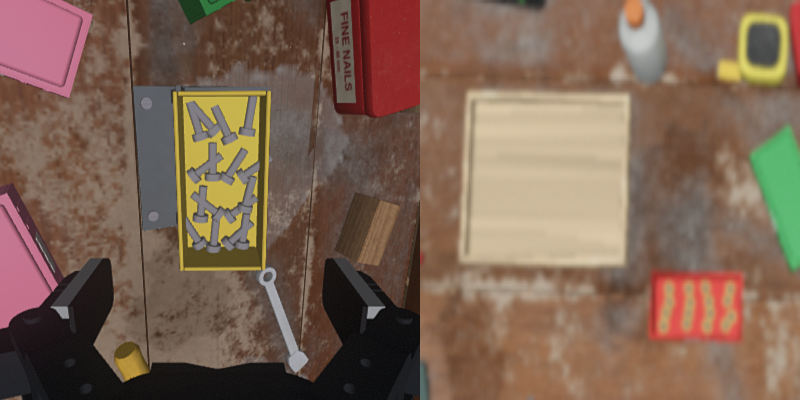

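The yellow tote is square in view, with rim corners at about (272,91), (370,91), (367,269) and (281,269). The red tote stands upright on the bench beside the tray.

```bash
python3 - <<'E'
from h import *
d=np.load("w4.npz");im=d['im'];C=(d['K'],d['E'])
m=hue(im,22,34,100,40);m[:85]=0;m[280:]=0
p=corners(m);print(p);p=p+.5*np.array([[-1,-1],[1,-1],[1,1],[-1,1]])
for t in(22,24,26):
    x,e=fit24(p,C,np.r_[548,-250,100,0],t);print(t,x[:3],np.degrees(x[3]),e)
x,e=fit24(p,C,np.r_[548,-250,100,0]);
T=toolR(x[3],np.radians(24));q=np.array([548.2,-249.5,99.7]);print("diff from expected in tote axes",T.T@(x[:3]-q))
s=r.sense();G=grip(T)
Q=R.from_euler('xyz',s['tcp_rot']).as_matrix()
print("tilt of tool",np.degrees(np.arccos(-Q[2,2])))
b=x[:3]+T[:,2]*5;delta(b,G)
# tray
t=r.grab_frame("top")
tm=hue(t,10,28,40,150);tm[:150]=0;tm[230:]=0;tm[:,:165]=0;tm[:,270:]=0
pc=corners(tm);print(pc);w=np.array([onz("top",u,26) for u in pc]);print(w,w.mean(0),np.linalg.norm(w-np.roll(w,1,0),axis=1))
sc=r.grab_frame("scene");sm=hue(sc,10,28,40,150);sm[:165]=0;sm[225:]=0;sm[:,:225]=0;sm[:,312:]=0
pc=corners(sm);print(pc);w=np.array([onz("scene",u,26) for u in pc]);print(w,w.mean(0),np.linalg.norm(w-np.roll(w,1,0),axis=1))
E
```

```text
[[272.539  91.   ]
 [370.409  91.   ]
 [364.314 270.   ]
 [279.733 270.   ]]
22 [ 548.853 -249.341  101.9  ] 0.43787404595677615 0.4612934897173634
24 [ 549.484 -249.335  102.152] 0.5199403829751186 0.2108326191139043
26 [ 550.089 -249.317  102.464] 0.602621655333101 0.3058637251510905
diff from expected in tote axes [2.172 0.153 1.717]
tilt of tool 24.125884637693414
shift [ 1.537  0.228 11.705] rot [ 0.002  0.003 -0.006] rows>= 2.83
[[181.2   158.521]
 [258.639 160.387]
 [256.773 216.438]
 [177.741 214.881]]
[[696.593 369.288  26.   ]
 [696.637 146.617  26.   ]
 [534.498 144.534  26.   ]
 [533.779 366.865  26.   ]] [615.377 256.826  26.   ] [162.832 222.671 162.152 222.333]Traceback (most recent call last):
  File "<stdin>", line 18, in <module>
  File "h.py", line 61, in corners
    p,q=a[i],a[(i+1)%4];d=(q-p)/np.linalg.norm(q-p);n=np.array([-d[1],d[0]])
             ~^^^^^^^^^
IndexError: index 3 is out of bounds for axis 0 with size 3
```

Call:
apply_moves(series="0.5 0.08 2 0.002 0.003 -0.006 -1; 0.5 0.08 2.5 0 0 0 -1; 0.54 0.07 2.5 0 0 0 -1; 0 0 2 0 0 0 -1; 0 0 1.5 0 0 0 -1; 0 0 1 0 0 0 -1; 0 0 0.2 0 0 0 -1; 0 0 0 0 0 0 -1; 0 0 0 0 0 0 -1; 0 0 0 0 0 0 -1")

```text
clock: 13.98
eef_pos: [547.4, -249.4, 107.7]
tcp_rot: [2.721, 0.001, 1.58]
contact_force: [-0.2, 0.0, 0.6]
opening: 1.0
```

```bash
python3 - <<'E'
from h import *
s=r.sense();print(s['eef_pos'],s['tcp_rot'],s['contact_force'],s['wrist_torque'])
T=toolR(np.radians(.52),np.radians(24));delta(np.array([549.5,-249.3,102.1])+5*T[:,2],grip(T))
E
```

```text
[ 547.375 -249.448  107.701] [2.721 0.001 1.58 ] [-0.182  0.015  0.567] [-0.002  0.186  0.025]
shift [ 0.013 -0.034  0.098] rot [0.001 0.001 0.   ] rows>= 0.03
```

Call:
apply_moves(series="0 -0.03 0.05 0 0 0 0.2; 0 0 0 0 0 0 0.4; 0 0 0 0 0 0 1; 0 0 0 0 0 0 1; 0 0 0 0 0 0 1; 0 0 0 0 0 0 1; 0 0 0 0 0 0 1; 0 0 0 0 0 0 1; 0 0 0 0 0 0 1; 0 0 0 0 0 0 1", squeeze=40)

```text
clock: 14.82
eef_pos: [547.3, -249.4, 107.0]
tcp_rot: [2.721, 0.001, 1.58]
contact_force: [-2.6, 0.1, 5.7]
opening: 0.699
```

```bash
python3 - <<'E'
from h import *
s=r.sense();print(s['clock'],s['eef_pos'],s['tcp_rot'],s['contact_force'],s['wrist_torque'],s['opening'])
E
```

```text
14.8167 [ 547.299 -249.364  107.003] [2.721 0.001 1.58 ] [-2.566  0.115  5.694] [ 0.03   0.415 -0.005] 0.6990711819701751
```

Call:
apply_moves(series="0 0 -0.2 0 0 0 1; 0 0 -0.3 0 0 0 1; 0 0 -0.4 0 0 0 1; 0 0 -0.6 0 0 0 1; 0 0 -0.8 0 0 0 1; 0 0 -1 0 0 0 1; 0 0 -1.5 0 0 0 1; 0 0 -2 0 0 0 1; 0 0 -1.5 0 0 0 1; 0 0 0 0 0 0 1")

```text
clock: 15.65
eef_pos: [513.5, -250.2, 185.3]
tcp_rot: [2.719, 0.003, 1.58]
contact_force: [0.6, -0.3, -4.0]
opening: 0.696
```

```bash
python3 - <<'E'
from h import *
s=r.sense();print(s['clock'],s['eef_pos'],s['tcp_rot'],s['contact_force'],s['wrist_torque'],s['opening'])
Q=R.from_euler('xyz',s['tcp_rot']).as_matrix()
p=s['eef_pos']-Q[:,2]*80
G=grip(toolR(0,0))
screw([615,257,190],G,20,(p,Q))
C=cam("wrist");im=r.grab_frame("wrist");sc=r.grab_frame("scene");np.savez("w5.npz",im=im,K=C[0],E=C[1])
cv2.imwrite("pics/a5.png",np.hstack([im[:,140:480],cv2.resize(sc[170:290,280:420],(460,400))]))
E
```

```text
15.65 [ 513.462 -250.213  185.315] [2.719 0.003 1.58 ] [ 0.623 -0.255 -4.048] [-0.062  0.475 -0.049] 0.6956318246831068
20 x [2.534 0.597 0.485] [0.021 0.    0.001] mm/row 26.5 deg/row 1.2
```

View pics/a5.png

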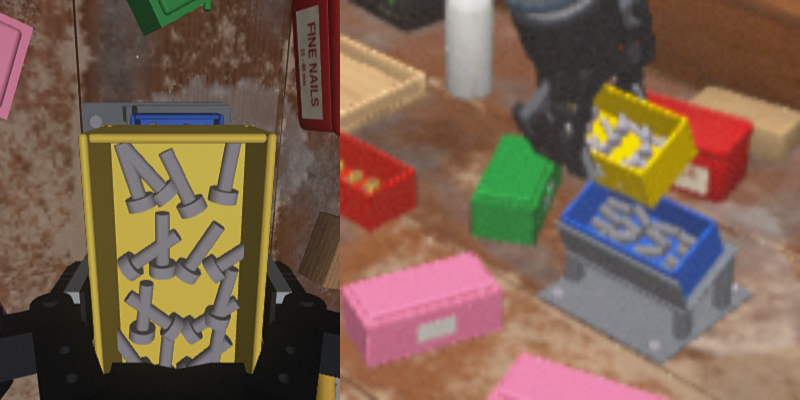

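The yellow tote is out, and the blue tote still sits in the stand. Heading for the tray.

```bash
python3 - <<'E'
from h import *
screw([615,257,190],grip(toolR(0.009,0)),18)
E
```

```text
18 x [2.81  0.589 0.09 ] [0.023 0.    0.   ] mm/row 28.7 deg/row 1.3
```

Call:
apply_moves(series="1.4 0.29 0.04 0.0115 0 0 1; 2.81 0.59 0.09 0.0235 0 0 1; 2.81 0.59 0.09 0.0235 0 0 1; 2.81 0.59 0.09 0.0235 0 0 1; 2.81 0.59 0.09 0.0235 0 0 1; 2.81 0.59 0.09 0.0235 0 0 1; 2.81 0.59 0.09 0.0235 0 0 1; 2.81 0.59 0.09 0.0235 0 0 1; 2.81 0.59 0.09 0.0235 0 0 1; 2.81 0.59 0.09 0.0235 0 0 1")

```text
clock: 16.58
eef_pos: [566.3, 19.8, 190.4]
tcp_rot: [2.948, -0.0, 1.58]
contact_force: [-0.0, -0.5, -4.6]
opening: 0.699
```

Call:
apply_moves(series="2.81 0.59 0.09 0.0235 0 0 1; 2.81 0.59 0.09 0.0235 0 0 1; 2.81 0.59 0.09 0.0235 0 0 1; 2.81 0.59 0.09 0.0235 0 0 1; 2.81 0.59 0.09 0.0235 0 0 1; 2.81 0.59 0.09 0.0235 0 0 1; 2.81 0.59 0.09 0.0235 0 0 1; 2.81 0.59 0.09 0.0235 0 0 1; 1.4 0.29 0.04 0.0115 0 0 1; 0 0 0 0 0 0 1")

```text
clock: 17.42
eef_pos: [615.3, 261.0, 187.4]
tcp_rot: [-3.137, -0.002, 1.583]
contact_force: [0.0, -0.7, -5.0]
opening: 0.697
```

Call:
apply_moves(series="0 0 1.5 0 0 0 1; 0 0 3 0 0 0 1; 0 0 3 0 0 0 1; 0 0 3 0 0 0 1; 0 0 1.5 0 0 0 1; 0 0 0.5 0 0 0 1; 0 0 0 0 0 0 1; 0 0 0 0 0 0 1; 0 0 0 0 0 0 1; 0 0 0 0 0 0 1")

```text
clock: 18.25
eef_pos: [615.5, 257.7, 65.8]
tcp_rot: [-3.141, -0.001, 1.58]
contact_force: [1.2, 0.3, -4.3]
opening: 0.69
```

```bash
python3 - <<'E'
from h import *
s=r.sense();print(s['clock'],s['eef_pos'],s['tcp_rot'],s['contact_force'],s['wrist_torque'],s['opening'])
delta([615,257,36],grip(toolR(0.009,0)))
E
```

```text
18.25 [615.451 257.688  65.847] [-3.141 -0.001  1.58 ] [ 1.234  0.267 -4.336] [-0.031 -0.043 -0.032] 0.6898043116896492
shift [-0.072 -0.043  2.985] rot [-0.001 -0.001  0.   ] rows>= 0.72
```

Call:
apply_moves(series="0 0 0.8 0 0 0 1; 0 0 1 0 0 0 1; 0 0 0.6 0 0 0 1; 0 0 0.3 0 0 0 1; 0 0 0.1 0 0 0 1; 0 0 0.05 0 0 0 1; 0 0 0.05 0 0 0 1; 0 0 0 0 0 0 1; 0 0 0 0 0 0 1; 0 0 0 0 0 0 1")

```text
clock: 19.08
eef_pos: [614.5, 257.3, 35.6]
tcp_rot: [-3.139, -0.0, 1.58]
contact_force: [0.3, 0.5, -4.7]
opening: 0.695
```

Call:
apply_moves(series="0 0 0.05 0 0 0 1; 0 0 0.05 0 0 0 1; 0 0 0.05 0 0 0 1; 0 0 0.05 0 0 0 1; 0 0 0 0 0 0 1; 0 0 0 0 0 0 1; 0 0 0 0 0 0 1; 0 0 0 0 0 0 1; 0 0 0 0 0 0 1; 0 0 0 0 0 0 1")

```text
clock: 19.92
eef_pos: [614.4, 257.3, 33.6]
tcp_rot: [-3.138, -0.0, 1.58]
contact_force: [-2.4, -0.5, 4.3]
opening: 0.697
```

Contact at about 9 N, so I'll release, rise and look.

Call:
apply_moves(series="0 0 0 0 0 0 0.3; 0 0 0 0 0 0 -0.2; 0 0 0 0 0 0 -1; 0 0 0 0 0 0 -1; 0 0 0 0 0 0 -1; 0 0 0 0 0 0 -1; 0 0 -0.5 0 0 0 -1; 0 0 -1.5 0 0 0 -1; 0 0 -3 0 0 0 -1; 0 0 -4 0 0 0 -1")

```text
clock: 20.75
eef_pos: [613.0, 256.6, 122.6]
tcp_rot: [-3.134, 0.002, 1.58]
contact_force: [1.4, 0.3, -0.0]
opening: 1.0
```

```bash
python3 - <<'E'
from h import *
s=r.sense();print(s['clock'],s['eef_pos'],s['tcp_rot'],s['contact_force'],s['opening'])
p=s['eef_pos']+[0,0,40];Q=R.from_euler('xyz',s['tcp_rot']).as_matrix()
screw([499.6,45.9,125],grip(toolR(0.0025,0)),8,(p,Q))
C=cam("wrist");im=r.grab_frame("wrist");t=r.grab_frame("top");cv2.imwrite("pics/a6.png",np.hstack([im[:,140:480],cv2.resize(t[130:260,160:300],(430,400))]))
E
```

```text
20.75 [612.953 256.584 122.633] [-3.134  0.002  1.58 ] [ 1.44   0.256 -0.047] 1.0004438907047013
8 x [-2.624 -1.432  0.479] [-0.001  0.     0.001] mm/row 30.3 deg/row 0.1
```

View pics/a6.png

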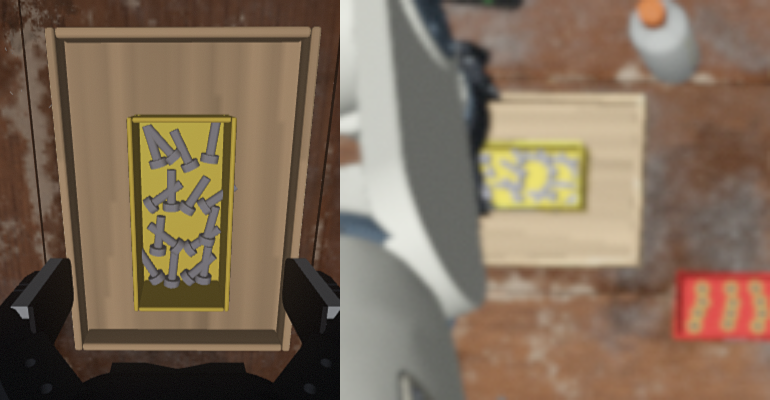

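The yellow tote stands flat in the tray, well inside its walls. Before regrasping red, I'll look at the emptied blue tote.

```bash
python3 - <<'E'
from h import *
s=r.sense();p=s['eef_pos']+[0,0,80];Q=R.from_euler('xyz',s['tcp_rot']).as_matrix();print(s['eef_pos'])
screw([505,-265,196],grip(toolR(0.006,np.radians(24))),19,(p,Q))
E
```

```text
[618.666 258.928 131.131]
19 x [-2.753 -0.627 -0.052] [-0.022 -0.     0.   ] mm/row 28.2 deg/row 1.2
```

Call:
apply_moves(series="0 0 -2.5 0 0 0 -1; 0 0 -3 0 0 0 -1; 0 0 -2.5 0 0 0 -1; -2.75 -0.63 -0.05 -0.022 0 0 -1; -2.75 -0.63 -0.05 -0.022 0 0 -1; -2.75 -0.63 -0.05 -0.022 0 0 -1; -2.75 -0.63 -0.05 -0.022 0 0 -1; -2.75 -0.63 -0.05 -0.022 0 0 -1; -2.75 -0.63 -0.05 -0.022 0 0 -1; -2.75 -0.63 -0.05 -0.022 0 0 -1")

```text
clock: 21.68
eef_pos: [572.3, 63.2, 205.3]
tcp_rot: [2.988, 0.0, 1.58]
contact_force: [0.4, 0.6, 0.9]
opening: 1.0
```

Call:
apply_moves(series="-2.75 -0.63 -0.05 -0.022 0 0 -1; -2.75 -0.63 -0.05 -0.022 0 0 -1; -2.75 -0.63 -0.05 -0.022 0 0 -1; -2.75 -0.63 -0.05 -0.022 0 0 -1; -2.75 -0.63 -0.05 -0.022 0 0 -1; -2.75 -0.63 -0.05 -0.022 0 0 -1; -2.75 -0.63 -0.05 -0.022 0 0 -1; -2.75 -0.63 -0.05 -0.022 0 0 -1; -2.75 -0.63 -0.05 -0.022 0 0 -1; -2.75 -0.63 -0.05 -0.022 0 0 -1")

```text
clock: 22.52
eef_pos: [512.8, -212.6, 194.6]
tcp_rot: [2.768, 0.001, 1.58]
contact_force: [0.6, 0.3, -0.2]
opening: 0.998
```

Call:
apply_moves(series="-2.75 -0.63 -0.05 -0.022 0 0 -1; -2.75 -0.63 -0.05 -0.022 0 0 -1; 0 0 0 0 0 0 -1; 0 0 0 0 0 0 -1; 0 0 0 0 0 0 -1; 0 0 0 0 0 0 -1; 0 0 0 0 0 0 -1; 0 0 0 0 0 0 -1; 0 0 0 0 0 0 -1; 0 0 0 0 0 0 -1")

```text
clock: 23.35
eef_pos: [501.6, -265.8, 189.5]
tcp_rot: [2.727, -0.0, 1.581]
contact_force: [0.2, -0.2, 0.1]
opening: 1.003
```

```bash
python3 - <<'E'
from h import *
s=r.sense();print(s['clock'],s['eef_pos'],s['tcp_rot'],s['contact_force'])
C=cam("wrist");im=r.grab_frame("wrist");np.savez("w6.npz",im=im,K=C[0],E=C[1])
m=hue(im,105,122,140,40);m[290:]=0
n,l,st,ce=cv2.connectedComponentsWithStats(m);k=1+st[1:,4].argmax();print(st[k]);m=(l==k).astype(np.uint8)*255
p=corners(m);print(p);p=p+.5*np.array([[-1,-1],[1,-1],[1,1],[-1,1]])
for t in(22,24,26):
    x,e=fit24(p,C,np.r_[565,-250,64,0],t);print(t,x[:3],np.degrees(x[3]),e)
x,e=fit24(p,C,np.r_[565,-250,64,0]);T=toolR(np.radians(.52),np.radians(24))
print("rel. yellow, tote axes",T.T@(x[:3]-[549.48,-249.33,102.15]))
v=cv2.resize(im[60:300,220:420],(500,600),interpolation=cv2.INTER_CUBIC)
cv2.polylines(v,[((p-[220,60]+.5)*2.5).astype(int)],True,(0,255,255),1);cv2.imwrite("pics/a7.png",v)
E
```

```text
23.35 [ 501.614 -265.766  189.539] [ 2.727 -0.     1.581] [ 0.231 -0.203  0.106]
[ 287   90   91  169 7089]
[[287.137  91.   ]
 [377.329  91.   ]
 [370.026 258.421]
 [290.788 256.667]]
22 [ 566.187 -249.312   63.794] 0.44765400431362123 0.6625587721091183
24 [ 566.843 -249.311   64.017] 0.5233774986510668 0.37386472172907853
26 [ 567.468 -249.299   64.304] 0.5998134595969962 0.10345493396624612
rel. yellow, tote axes [  0.351  -0.139 -41.898]
```

View pics/a7.png

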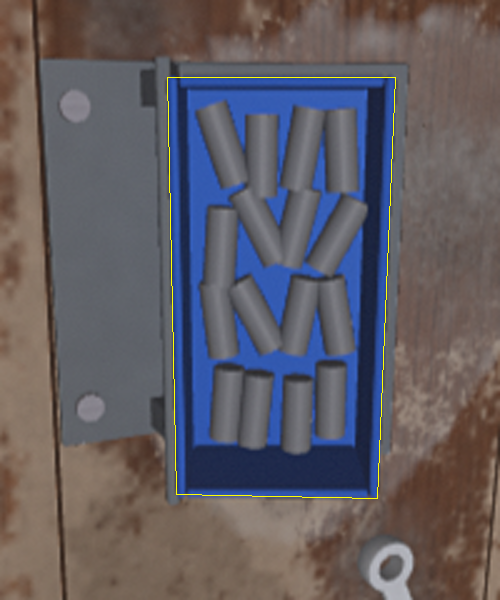

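The blue tote sits square in the stand at yaw 0.52°, within about 0.4 mm of its old axis. I'll go back to red using its release pose.

```bash
python3 - <<'E'
from h import *
screw([499.6,45.9,130],grip(toolR(0.0025,0)),12)
E
```

```text
12 x [ 2.598 -0.111  0.488] [ 0.035 -0.     0.001] mm/row 26.5 deg/row 2.0
```

Call:
apply_moves(series="1.3 -0.05 0.24 0.0173 0 0.0003 -1; 2.6 -0.11 0.49 0.0346 0 0.0006 -1; 2.6 -0.11 0.49 0.0346 0 0.0006 -1; 2.6 -0.11 0.49 0.0346 0 0.0006 -1; 2.6 -0.11 0.49 0.0346 0 0.0006 -1; 2.6 -0.11 0.49 0.0346 0 0.0006 -1; 2.6 -0.11 0.49 0.0346 0 0.0006 -1; 2.6 -0.11 0.49 0.0346 0 0.0006 -1; 2.6 -0.11 0.49 0.0346 0 0.0006 -1; 2.6 -0.11 0.49 0.0346 0 0.0006 -1")

```text
clock: 24.23
eef_pos: [501.9, -17.9, 142.3]
tcp_rot: [3.057, -0.001, 1.575]
contact_force: [0.5, -0.8, 0.1]
opening: 0.995
```

Call:
apply_moves(series="2.6 -0.11 0.49 0.0346 0 0.0006 -1; 2.6 -0.11 0.49 0.0346 0 0.0006 -1; 1.3 -0.05 0.24 0.0173 0 0.0003 -1; 0 0 0 0 0 0 -1; 0 0 0 0 0 0 -1; 0 0 0 0 0 0 -1; 0 0 0 0 0 0 -1; 0 0 0 0 0 0 -1; 0 0 0 0 0 0 -1; 0 0 0 0 0 0 -1")

```text
clock: 25.07
eef_pos: [499.7, 45.2, 130.3]
tcp_rot: [-3.141, -0.002, 1.572]
contact_force: [-0.4, 0.4, -0.7]
opening: 0.998
```

```bash
python3 - <<'E'
from h import *
s=r.sense();print(s['clock'],s['eef_pos'],s['tcp_rot'],s['contact_force'])
delta([499.6,45.9,27.6],R.from_euler('xyz',[3.14,0,1.5735]).as_matrix())
E
```

```text
25.0667 [499.726  45.212 130.263] [-3.141 -0.002  1.572] [-0.382  0.368 -0.727]
shift [ 0.053 -0.01  10.266] rot [-0.002 -0.002 -0.001] rows>= 2.46
```

Call:
apply_moves(series="0.05 -0.01 2 -0.002 -0.002 -0.001 -1; 0 0 3 0 0 0 -1; 0 0 2.5 0 0 0 -1; 0 0 1.5 0 0 0 -1; 0 0 0.8 0 0 0 -1; 0 0 0.47 0 0 0 -1; 0 0 0 0 0 0 -1; 0 0 0 0 0 0 -1; 0 0 0 0 0 0 -1; 0 0 0 0 0 0 -1")

```text
clock: 25.9
eef_pos: [500.4, 46.3, 28.3]
tcp_rot: [3.138, 0.0, 1.574]
contact_force: [0.5, 0.1, -1.0]
opening: 0.996
```

Call:
apply_moves(series="0 0 0 0 0 0 0.2; 0 0 0 0 0 0 0.4; 0 0 0 0 0 0 1; 0 0 0 0 0 0 1; 0 0 0 0 0 0 1; 0 0 0 0 0 0 1; 0 0 0 0 0 0 1; 0 0 0 0 0 0 1; 0 0 0 0 0 0 1; 0 0 0 0 0 0 1", squeeze=40)

```text
clock: 26.73
eef_pos: [500.0, 46.3, 28.0]
tcp_rot: [3.14, 0.0, 1.574]
contact_force: [-1.8, 0.5, 7.1]
opening: 0.699
```

Call:
apply_moves(series="0 0 -0.5 0 0 0 1; 0 0 -1.5 0 0 0 1; 0 0 -3 0 0 0 1; 0 0 -4 0 0 0 1; 0 0 -4 0 0 0 1; 0 0 -2.5 0 0 0 1; 0 0 -1 0 0 0 1; 0 0 0 0 0 0 1; 0 0 0 0 0 0 1; 0 0 0 0 0 0 1")

```text
clock: 27.57
eef_pos: [498.0, 46.2, 190.3]
tcp_rot: [-3.139, 0.001, 1.574]
contact_force: [0.3, -1.3, -4.7]
opening: 0.7
```

```bash
cat > grip.py <<'E'
from h import *
def toolpose(im,m):
    # red/yellow tote in the grip: far-edge line row and side lines, seen in tool frame
    m=cv2.morphologyEx(m,cv2.MORPH_OPEN,np.ones((2,2)))
    n,l,st,_=cv2.connectedComponentsWithStats(m);k=1+st[1:,4].argmax();b=(l==k)
    rows=[np.flatnonzero(b[:,c])[0] for c in range(240,400,4) if b[:,c].any()]
    out=[np.polyfit(np.arange(240,400,4)[:len(rows)],rows,1)@[320,1],np.polyfit(range(len(rows)),rows,1)[0]/4]
    for y in(160,200,240):
        c=np.flatnonzero(b[y]);out+= [c[0],c[-1]]
    return np.round(out,3)
E
python3 - <<'E'
from grip import *
s=r.sense();print(s['clock'],s['eef_pos'],s['tcp_rot'],s['contact_force'],s['wrist_torque'],s['opening'])
C=cam("wrist");im=r.grab_frame("wrist");np.savez("w7.npz",im=im,K=C[0],E=C[1])
red=lambda i:hue(i,172,8,150,40)
for n in("w2","w3","w7"):
    i=np.load(n+".npz")['im'].copy();i[:,:210]=0;i[:,430:]=0;print(n,toolpose(i,red(i)))
i=np.load("w5.npz")['im'].copy();i[:125]=0;i[:,:210]=0;i[:,430:]=0;print("w5",toolpose(i,hue(i,20,34,90,40)))
T=toolR(np.radians(.52),np.radians(24));tgt=np.array([547.3,-249.4,107])+T@np.array([.2,-1.6,0]);print("tgt",tgt)
a=tgt+T[:,2]*60
screw(a,grip(T),13)
np.savez("t.npz",tgt=tgt,T=T)
E
```

```text
27.5667 [498.001  46.231 190.3  ] [-3.139  0.001  1.574] [ 0.313 -1.275 -4.708] [-0.048 -0.056  0.023] 0.6999591929595537
w2 [122.097  -0.002 221.    415.    224.    412.    228.    409.   ]
w3 [122.246  -0.002 221.    415.    224.    412.    228.    409.   ]
w7 [122.276   0.001 221.    415.    224.    412.    228.    409.   ]
w5 [126.25   0.   221.   415.   224.   412.   227.   409.  ]
tgt [ 547.497 -250.998  107.081]
13 x [-2.289  0.135  0.25 ] [-0.032  0.    -0.   ] mm/row 23.1 deg/row 1.9
```

The grip on red matches the first lift (far edge at row 122.3 both times). The 4-pixel difference from yellow fits the 1.6 mm offset along the length that I'm already allowing for.

Call:
apply_moves(series="-1.15 0.07 0.12 -0.016 0 0 1; -2.29 0.135 0.25 -0.0324 0 0 1; -2.29 0.135 0.25 -0.0324 0 0 1; -2.29 0.135 0.25 -0.0324 0 0 1; -2.29 0.135 0.25 -0.0324 0 0 1; -2.29 0.135 0.25 -0.0324 0 0 1; -2.29 0.135 0.25 -0.0324 0 0 1; -2.29 0.135 0.25 -0.0324 0 0 1; -2.29 0.135 0.25 -0.0324 0 0 1; -2.29 0.135 0.25 -0.0324 0 0 1")

```text
clock: 28.45
eef_pos: [514.8, -172.7, 169.2]
tcp_rot: [2.834, 0.001, 1.574]
contact_force: [0.1, 0.9, -4.4]
opening: 0.693
```

Call:
apply_moves(series="-2.29 0.135 0.25 -0.0324 0 0 1; -2.29 0.135 0.25 -0.0324 0 0 1; -2.29 0.135 0.25 -0.0324 0 0 1; -1.15 0.07 0.12 -0.016 0 0 1; 0 0 0 0 0 0 1; 0 0 0 0 0 0 1; 0 0 0 0 0 0 1; 0 0 0 0 0 0 1; 0 0 0 0 0 0 1; 0 0 0 0 0 0 1")

```text
clock: 29.28
eef_pos: [524.0, -250.7, 164.4]
tcp_rot: [2.72, 0.001, 1.575]
contact_force: [0.8, 0.9, -3.4]
opening: 0.691
```

```bash
python3 - <<'E'
from h import *
s=r.sense();print(s['clock'],s['eef_pos'],s['tcp_rot'],s['contact_force'],s['wrist_torque'],s['opening'],s['qvel'])
d=np.load("t.npz");T=d['T'];delta(d['tgt']+30*T[:,2],grip(T))
E
```

```text
29.2833 [ 524.02  -250.678  164.439] [2.72  0.001 1.575] [ 0.778  0.938 -3.404] [-0.054  0.453  0.024] 0.6907547977266444 [-0.001 -0.001 -0.005  0.003  0.001 -0.001]
shift [-0.047 -0.198  3.194] rot [ 0.003  0.002 -0.004] rows>= 0.77
```

Call:
apply_moves(series="-0.02 -0.07 1 0.003 0.002 -0.004 1; -0.03 -0.07 1 0 0 0 1; 0 -0.06 1 0 0 0 1; 0 0 0.8 0 0 0 1; 0 0 0.5 0 0 0 1; 0 0 0.3 0 0 0 1; 0 0 0 0 0 0 1; 0 0 0 0 0 0 1; 0 0 0 0 0 0 1; 0 0 0 0 0 0 1")

```text
clock: 30.12
eef_pos: [540.9, -252.0, 122.0]
tcp_rot: [2.722, 0.001, 1.579]
contact_force: [0.8, -0.7, -4.6]
opening: 0.695
```

```bash
python3 - <<'E'
from h import *
s=r.sense();print(s['clock'],s['eef_pos'],s['tcp_rot'],s['contact_force'],s['wrist_torque'],s['opening'])
d=np.load("t.npz");T=d['T'];delta(d['tgt'],grip(T))
E
```

```text
30.1167 [ 540.949 -251.978  122.031] [2.722 0.001 1.579] [ 0.847 -0.68  -4.619] [-0.052  0.485  0.023] 0.6954729683354645
shift [ 0.094 -0.011  1.632] rot [ 0.001  0.001 -0.001] rows>= 0.39
```

Call:
apply_moves(series="0.07 -0.01 0.4 0.001 0.001 -0.001 1; 0 0 0.3 0 0 0 1; 0 0 0.15 0 0 0 1; 0 0 0.1 0 0 0 1; 0 0 0.05 0 0 0 1; 0 0 0.05 0 0 0 1; 0 0 0.05 0 0 0 1; 0 0 0 0 0 0 1; 0 0 0 0 0 0 1; 0 0 0 0 0 0 1")

```text
clock: 30.95
eef_pos: [545.2, -251.1, 111.6]
tcp_rot: [2.723, -0.0, 1.58]
contact_force: [-0.8, 0.4, -4.4]
opening: 0.696
```

```bash
python3 - <<'E'
from h import *
s=r.sense();print(s['clock'],s['eef_pos'],s['tcp_rot'],s['contact_force'],s['wrist_torque'],s['opening'])
d=np.load("t.npz");T=d['T'];delta(d['tgt'],grip(T))
E
```

```text
30.95 [ 545.202 -251.065  111.551] [ 2.723 -0.     1.58 ] [-0.794  0.355 -4.396] [-0.029  0.446 -0.005] 0.6956047622382561
shift [0.005 0.028 0.502] rot [-0.001 -0.    -0.   ] rows>= 0.12
```

No contact at 5 mm above full nesting, so the foot is already in the mouth. I'll continue slowly.

Call:
apply_moves(series="0 0.02 0.05 0 0 0 1; 0 0 0.05 0 0 0 1; 0 0 0.05 0 0 0 1; 0 0 0.05 0 0 0 1; 0 0 0.05 0 0 0 1; 0 0 0.05 0 0 0 1; 0 0 0 0 0 0 1; 0 0 0 0 0 0 1; 0 0 0 0 0 0 1; 0 0 0 0 0 0 1")

```text
clock: 31.78
eef_pos: [546.6, -251.0, 108.8]
tcp_rot: [2.723, -0.0, 1.58]
contact_force: [0.3, 0.2, -4.3]
opening: 0.698
```

Call:
apply_moves(series="0 0 0.05 0 0 0 1; 0 0 0.05 0 0 0 1; 0 0 0.05 0 0 0 1; 0 0 0 0 0 0 1; 0 0 0 0 0 0 1; 0 0 0.04 0 0 0 1; 0 0 0 0 0 0 1; 0 0 0 0 0 0 1; 0 0 0 0 0 0 1; 0 0 0 0 0 0 1")

```text
clock: 32.62
eef_pos: [547.3, -251.1, 107.6]
tcp_rot: [2.723, -0.0, 1.58]
contact_force: [-7.3, 1.3, 5.4]
opening: 0.704
```

```bash
python3 - <<'E'
from h import *
s=r.sense();print(s['clock'],s['eef_pos'],s['tcp_rot'],s['contact_force'],s['wrist_torque'],s['opening'])
d=np.load("t.npz");T=d['T'];delta(d['tgt'],grip(T))
E
```

```text
32.6167 [ 547.324 -251.053  107.56 ] [ 2.723 -0.     1.58 ] [-7.34   1.324  5.384] [0.157 0.602 0.02 ] 0.7037398746597817
shift [ 0.005 -0.004  0.051] rot [-0. -0.  0.] rows>= 0.01
```

Contact came within 0.5 mm of the nested depth at about 10 N. I'll release and withdraw along the axis.

Call:
apply_moves(series="0 0 0 0 0 0 0.3; 0 0 0 0 0 0 0; 0 0 0 0 0 0 -0.5; 0 0 0 0 0 0 -1; 0 0 0 0 0 0 -1; 0 0 0 0 0 0 -1; 0 0 -0.4 0 0 0 -1; 0 0 -1 0 0 0 -1; 0 0 -2 0 0 0 -1; 0 0 -3 0 0 0 -1")

```text
clock: 33.45
eef_pos: [520.2, -250.7, 164.9]
tcp_rot: [2.726, -0.002, 1.58]
contact_force: [0.6, -0.7, 0.1]
opening: 1.0
```

Call:
apply_moves(series="-0.4 0 -2.5 0 0 0 -1; -0.4 0 -1.5 0 0 0 -1; -0.4 0 -0.6 0 0 0 -1; 0 0 0 0 0 0 -1; 0 0 0 0 0 0 -1; 0 0 0 0 0 0 -1; 0 0 0 0 0 0 -1; 0 0 0 0 0 0 -1; 0 0 0 0 0 0 -1; 0 0 0 0 0 0 -1")

```text
clock: 34.28
eef_pos: [502.8, -263.2, 207.0]
tcp_rot: [2.724, -0.001, 1.58]
contact_force: [0.4, 0.0, 0.0]
opening: 0.994
```

```bash
python3 - <<'E'
from h import *
s=r.sense();print(s['clock'],s['eef_pos'],s['tcp_rot'],s['contact_force'])
C=cam("wrist");im=r.grab_frame("wrist");sc=r.grab_frame("scene");np.savez("w8.npz",im=im,K=C[0],E=C[1])
m=hue(im,172,8,150,40);m[290:]=0;m[:,:240]=0
n,l,st,_=cv2.connectedComponentsWithStats(m)
for k in range(1,n):
    if st[k,4]>3000:print(st[k])
k=max((k for k in range(1,n) if 230<st[k,0]<330),key=lambda k:st[k,4]);b=(l==k).astype(np.uint8)*255
p=corners(b);print(p);p=p+.5*np.array([[-1,-1],[1,-1],[1,1],[-1,1]])
for t in(22,24,26):
    x,e=fit24(p,C,np.r_[550,-250,102,0],t);print(t,x[:3],np.degrees(x[3]),e)
    if t==24:
        T=toolR(np.radians(.52),np.radians(24));print("vs yellow when nested there",T.T@(x[:3]-[549.48,-249.33,102.15]),"vs blue",T.T@(x[:3]-[566.84,-249.31,64.02]))
cv2.imwrite("pics/a8.png",np.hstack([im[:,160:480],cv2.resize(sc[180:280,290:410],(480,400),interpolation=2)]))
E
```

```text
34.2833 [ 502.751 -263.193  206.983] [ 2.724 -0.001  1.58 ] [0.437 0.037 0.027]
[ 427    0  101  121 8800]
[  267    95   101   184 13047]
[[267.416  95.   ]
 [367.45   95.   ]
 [360.987 277.   ]
 [274.069 277.   ]]
22 [ 548.806 -249.85   100.186] 0.5011263288334791 0.33796107136129344
24 [ 549.426 -249.837  100.459] 0.5872416793199984 0.09652246600907576
vs yellow when nested there [-0.742 -0.507 -1.521] vs blue [-1.091 -0.369 40.374]
26 [ 550.02  -249.813  100.79 ] 0.6737639762678644 0.39271122664253943
```

View pics/a8.png

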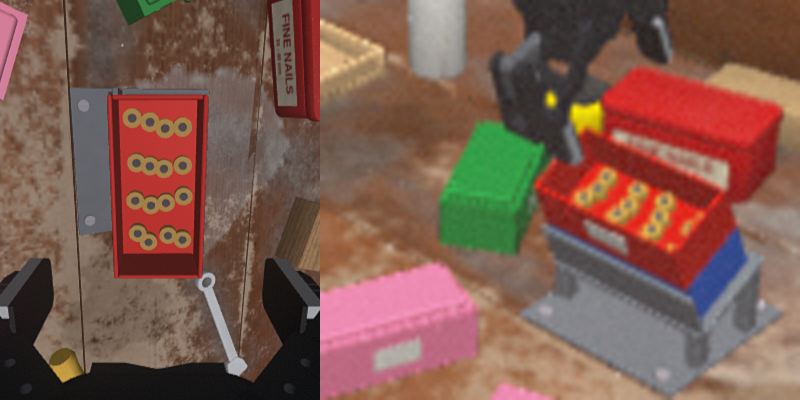

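The red tote is nested: its centre is 40.4 mm above blue's (46 would mean caught on the rim), with a 24° tilt fit good to 0.1 px. The gripper is clear, so I'm handing in.

```bash
python3 - <<'E'
from rig import r
print(r.sign_off())
E
```

```text
the job is handed in; nothing more can be done
None
```

The job is done and handed in at about 34 s of the 64 s allowed. I set the red tote upright on the bench, stood the yellow tote flat in the tray, and put the red tote back on the blue one in the stand.

- **Red tote:** in the last wrist view its centre is 40.4 mm above the blue tote's, so it is fully nested (about 46 mm would mean caught on the rim). Sideways it is within about 1.1 mm of the blue tote's measured centre, inside the 2 mm play. It touched down at about 10 N and fits a 24° lean to 0.1 px.
- **Yellow tote:** it touched the tray floor at about 9 N, at the expected height. The picture after release shows it flat and well inside the walls.
- **Blue tote:** after the yellow tote was lifted off, it was still square in the stand, within 0.4 mm of the stack's axis.
- **Forces:** the highest reading at the end of any move was about 17 N on the wrist, when setting the red tote on the bench.
- **Disagreements:** camera heights differed by 1 to 2 mm between views. For example, yellow above blue measured 41.9 mm instead of 40, and red now measures 1.5 mm lower than yellow did in the same place. That is within the calibration, and the depth at contact agreed to 0.5 mm.
- **Not checked:** I did not check the bottle, tape measure and red tin separately at the end. No planned path went near them, and the readings showed no unexpected contact.

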